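# Put the grill presses away in their matching rests

## Robot

A 7-joint arm with a two-finger parallel gripper is mounted at the origin on the work surface. World frame = base frame: x ahead of the robot, y to its left, z up, the work surface at z = 0. Lengths are in m, angles in rad, forces in N, time in s.
With the tool pointing down it reaches from about 0.425 to 0.925 m from the base axis. Payload 6.8 kg.
Tool frame: the origin (TCP) lies on the centre line of the jaws, within the pads' length; the fingertips stand 14 mm ahead of it and the grasp point (between the pads) lies 5 mm behind it; z points along the fingers, y is the line along which they close (so a half turn about z gives the same grasp; the last joint's range is limited). The gripper opens to 85 mm and grips with 20 to 120 N. Pads are 22 mm wide; open, the fingers measure 114 mm over their backs; the gripper's body (76 mm by 85 mm) begins 54 mm behind the grasp point. The pads swing forward as they close: fully open they stand 13 mm farther back than shut.
Start: joints at [1.159, 0.477, 0.022, 1.555, -0.011, 1.109, -0.083], TCP at [0.202, -0.644, 0.217] pointing down, gripper open.
Joint ranges: [-2.96, 2.96], [-0.34, 2.1], [-1.41, 1.46], [0.24, 2.44], [-1.37, 4.51], [0.17, 1.92], [-2.96, 2.96]. Speed limits (rad/s): [2.39, 2.39, 3.14, 3.14, 3.14, 3.14, 3.14].

## Interface

Orientations are given as a unit quaternion [w, x, y, z].
In Python, from station import bot gives the robot as it stands. The module is installed in compiled form; this text tells all that it offers.
- The arm moves only by the tool drive_tool, never from a script. Its argument "commands" is a list of rows, each an object with "hand": the opening, from 0 (shut) to 1 (fully open); "translation": the shift along the world's x, y, z in mm, a list of three; "angular": the turn, a rotation vector about the world's x, y, z in rad, a list of three. In form: [{"hand": hand, "translation": [tx, ty, tz], "angular": [ax, ay, az]}, ...]. A call has 1 to 12 rows; each row is the pose to reach, as a shift and turn from the pose commanded when the call began; what a row does not reach only later rows make up. A row lasts 1/8 s, in which the tool goes at most 62.5 mm and 10.7 degrees, less where a joint would pass 70% of its speed; a pose out of reach is approached as far as the arm can. A call with a gripper value outside its range is refused whole. The fingers move at their own pace and stop on an object; "force" is the grip in N (left out, the last holds). Time passes only in rows, so rows that repeat a pose let the fingers close. It gives the time, the measured TCP pose, the force, the opening and the grip force at its end, in the units of the state.
- bot.get_obs(): the state, without advancing time (a new reading comes with each control period).
- bot.read_camera(name): name is "scene" or "side" or "wrist"; returns the picture (384x512x3 uint8, red, green, blue); there is no depth.
- bot.camera_model(name): a dict with "fx", "fy", "cx", "cy" (pixels), "view" (4x4, takes a point from world to camera coordinates). Camera axes: x right, y up, looking along -z (the intrinsics and any distortion apply to the point x, -y, -z); pixel columns grow to the right and rows downward; lengths in m; the calibration is good to about 2 mm. The wrist camera is an equidistant fisheye: a pixel r from the principal point sees the ray r / f radians off the axis. A picture is of the moment at which its call begins: read the wrist's pose just before it. camera_model takes no time and is no camera call; for the wrist camera it gives the pose at the moment of the call.
- bot.hand_in(): hands the job in; it is judged then, once.
Trained networks look in the newest picture that a camera, given by its name, has taken for a name from the list of things; names that differ only in an ending like _2 or _b are one class to them, and where a whole thing is asked for, a point or a joint stands for the part that bears it (a point fixed in the world has none). Each returns a list of dicts, best first, with "score" (0 to 1); they miss things now and then, are a little off and sometimes report something else, mostly with a low value. They report only what shows in the picture. A call takes as long as a camera call. They do not tell look-alikes from the thing itself.
- bot.find_in(camera, query): "position" ([column, row] in pixels, amid what is visible of it).
- bot.outline_of(camera, query): "pixels" (384x512 bool, what is visible of it) and "position" ([column, row] in pixels, amid what is visible of it).
The state is a dict: "t": time; "q": joint angles; "joint_vel": joint speeds; "joint_torque": joint torques, N m; "eef_pos": TCP position; "tool_rot": TCP orientation; "contact_force": force on the tool from outside, world axes, zero at the start; "torque": the same for the moment, N m; "gripper_width": opening from 0.0 (shut) to 1.0 (fully open); "grasp_force": force on a finger pad.
Only numpy, scipy, OpenCV 4.12 (cv2) and the standard library are available. Lean on these libraries where they do the work, as an engineer would, in place of code of your own. Each camera call takes 0.05 s, during which the arm holds its last target. There are 200 camera calls.

## Task

Put the four steel grill presses away: set each one, handle up, in the pale wooden rest of its own shape and size, lying flat on the floor of the rest inside the rim. Leave the two white dip bowls where they stand.

Things in the scene. Friction and masses are not known exactly. Their poses are not given: they have to be found in the camera images.
- big_round_press: larger round grill press: plain steel disc 92 mm in diameter, 10 thick. On top, along its x axis and centred, a dark wooden bar handle 60 long (x), 22 wide (y), from 34 to 52 above the underside, on two thin posts; the bar is gripped across its width. Loose, 500 g give or take a quarter. Origin: centre of the underside, z up.
- small_round_press: smaller round grill press: plain steel disc 64 mm in diameter, 10 thick. On top, along its x axis and centred, a dark wooden bar handle 46 long (x), 22 wide (y), from 34 to 52 above the underside, on two thin posts; the bar is gripped across its width. Loose, 270 g give or take a quarter. Origin: centre of the underside, z up.
- square_press: square grill press: plain steel plate 76 x 76 mm, sides along x and y, 10 thick. On top, along its x axis and centred, a dark wooden bar handle 60 long (x), 22 wide (y), from 34 to 52 above the underside, on two thin posts; the bar is gripped across its width. Loose, 450 g give or take a quarter. Origin: centre of the underside, z up.
- oblong_press: oblong grill press: plain steel plate 108 (x) x 50 (y) mm, 10 thick. On top, along its x axis and centred, a dark wooden bar handle 60 long (x), 22 wide (y), from 34 to 52 above the underside, on two thin posts; the bar is gripped across its width. Loose, 430 g give or take a quarter. Origin: centre of the underside, z up.
- big_round_rest: larger round tray of pale wood with a low rim, outer diameter 116 mm, inner 108. It is fixed. Floor 4 above the slate, rim top 11 above the slate (7 above the floor), rim 4 thick; the press fits with 8 all round. Origin: centre of the underside, on the slate, z up.
- small_round_rest: smaller round tray of pale wood with a low rim, outer diameter 88 mm, inner 80. It is fixed. Floor 4 above the slate, rim top 11 above the slate (7 above the floor), rim 4 thick; the press fits with 8 all round. Origin: centre of the underside, on the slate, z up.
- square_rest: square tray of pale wood with a low rim, outside 100 x 100 mm, inside 92 x 92, sides along x and y. It is fixed. Floor 4 above the slate, rim top 11 above the slate (7 above the floor), rim 4 thick; the press fits with 8 all round. Origin: centre of the underside, on the slate, z up.
- oblong_rest: oblong tray of pale wood with a low rim, outside 132 (x) x 74 (y) mm, inside 124 x 66. It is fixed. Floor 4 above the slate, rim top 11 above the slate (7 above the floor), rim 4 thick; the press fits with 8 all round. Origin: centre of the underside, on the slate, z up.
- dip_bowl_1: white ceramic dip bowl, rim diameter 84, height 42, loose, not to be moved (two alike). Origin: centre of the underside, z up.
- dip_bowl_2: white ceramic dip bowl, rim diameter 84, height 42, loose, not to be moved (two alike). Origin: centre of the underside, z up.
Not all that is in view belongs to the job. What is shaped like the oblong_press but red is not meant. Leave any yellow look-alike of the square_press alone.

How it is judged:
By the outcome, as a careful person would: the job done as asked, in the order asked, and still so for the second after the job is handed in, with the robot touching nothing.
It also fails if it takes over 107 s, if anything falls off the work surface, if the arm or the gripper's body presses on something with over 40 N, if the wrist force passes 120 N, or if a joint passes its speed limit or range.

## Working session

There is one attempt and no reset: what is moved stays moved. The work goes in short steps, Python scripts to look and compute and a tool call to move; the robot and the scene stay as the last step left them, time stands still between calls to the robot, and variables do not carry over. Pictures are saved under pics/ and viewed, at most 16 in all, crops included, and the job is handed in when it is done.

Besides the shell and the picture viewer there is one more tool, called by a JSON object that holds its "api" and its "payload", one argument or row to a line. drive_tool: Moves the arm, as the interface text tells. Its arguments: {"type":"object","properties":{"commands":{"type":"array","items":{"type":"object","properties":{"hand":{"type":"number"},"translation":{"type":"array","items":{"type":"number"}},"angular":{"type":"array","items":{"type":"number"}}}}},"force":{"type":"number"}},"required":["commands"]}

```bash
mkdir -p pics; cat > h.py <<'E'
import numpy as np, cv2
from station import bot
def ray(cam,px,m=None):
    m=m or bot.camera_model(cam); V=np.array(m["view"]); R=V[:3,:3]; o=-R.T@V[:3,3]
    u=np.atleast_2d(px).astype(float); x=(u[:,0]-m["cx"])/m["fx"]; y=(u[:,1]-m["cy"])/m["fy"]
    if cam=="wrist":
        r=np.hypot(x,y)+1e-12; d=np.c_[np.sin(r)*x/r,-np.sin(r)*y/r,-np.cos(r)]
    else: d=np.c_[x,-y,-np.ones(len(x))]
    return o,d@R
def onz(cam,px,z,m=None):
    o,d=ray(cam,px,m); return o+d*((z-o[2])/d[:,2])[:,None]
def proj(cam,P,m=None):
    m=m or bot.camera_model(cam); V=np.array(m["view"]); p=np.atleast_2d(P)@V[:3,:3].T+V[:3,3]
    x,y,z=p[:,0],-p[:,1],-p[:,2]
    if cam=="wrist":
        r=np.hypot(x,y)+1e-12; t=np.arctan2(r,z); x,y=t*x/r,t*y/r
    else: x,y=x/z,y/z
    return np.c_[x*m["fx"]+m["cx"],y*m["fy"]+m["cy"]]
E
python3 - <<'E'
from h import *
for c in ["scene","side"]:
    im=bot.read_camera(c); cv2.imwrite(f"pics/{c}0.png",cv2.resize(im[:,:,::-1],(800,600),interpolation=cv2.INTER_CUBIC)); 
    m=bot.camera_model(c); print(c,{k:m[k] for k in m if k!="view"}, ray(c,[256,192])[0].round(3))
    for n in "big_round_press small_round_press square_press oblong_press big_round_rest small_round_rest square_rest oblong_rest dip_bowl_1".split():
        for r in bot.find_in(c,n)[:4]:
            print(n,round(r["score"],2),np.round(r["position"]),onz(c,r["position"],.01).round(3)[0])
o=bot.get_obs(); print(o["t"],o["eef_pos"],o["tool_rot"],o["gripper_width"])
E
```

```text
scene {'fx': 388.9374353268466, 'fy': 388.9374353268466, 'cx': 252.9435210013973, 'cy': 194.33330941096014} [ 1.094 -0.597  0.761]
big_round_press 0.8 [347. 176.] [0.613 0.277 0.01 ]
small_round_press 0.73 [233. 214.] [ 0.5   -0.096  0.01 ]
square_press 0.61 [103. 239.] [ 0.341 -0.402  0.01 ]
square_press 0.57 [166. 228.] [ 0.415 -0.261  0.01 ]
oblong_press 0.81 [294. 149.] [0.402 0.265 0.01 ]
oblong_press 0.7 [307. 127.] [0.337 0.408 0.01 ]
big_round_rest 0.87 [328. 215.] [0.679 0.095 0.01 ]
big_round_rest 0.34 [270. 241.] [ 0.639 -0.091  0.01 ]
small_round_rest 0.65 [126. 291.] [ 0.522 -0.44   0.01 ]
square_rest 0.69 [206. 282.] [ 0.625 -0.292  0.01 ]
oblong_rest 0.89 [274. 183.] [0.479 0.087 0.01 ]
oblong_rest 0.19 [270. 241.] [ 0.638 -0.089  0.01 ]
dip_bowl_1 0.75 [345. 136.] [0.471 0.46  0.01 ]
dip_bowl_1 0.61 [269. 240.] [ 0.633 -0.091  0.01 ]
side {'fx': 385.99649241891245, 'fy': 385.99649241891245, 'cx': 257.6367240162266, 'cy': 195.8794244776217} [0.471 0.725 0.93 ]
big_round_press 0.7 [212. 283.] [0.612 0.278 0.01 ]
small_round_press 0.83 [267. 182.] [ 0.495 -0.084  0.01 ]
square_press 0.93 [314. 117.] [ 0.344 -0.417  0.01 ]
square_press 0.58 [296. 146.] [ 0.408 -0.256  0.01 ]
oblong_press 0.84 [319. 341.] [0.339 0.403 0.01 ]
oblong_press 0.67 [296. 280.] [0.395 0.251 0.01 ]
big_round_rest 0.67 [203. 229.] [0.666 0.113 0.01 ]
small_round_rest 0.55 [271. 113.] [ 0.504 -0.427  0.01 ]
square_rest 0.87 [234. 140.] [ 0.621 -0.265  0.01 ]
oblong_rest 0.59 [268. 226.] [0.479 0.084 0.01 ]
dip_bowl_1 0.94 [218. 172.] [ 0.654 -0.11   0.01 ]
dip_bowl_1 0.66 [250. 346.] [0.5   0.429 0.01 ]
1.0 [ 0.20193037 -0.6441112   0.21651673] [1.18420042e-05 9.88486791e-01 1.51307183e-01 1.09829217e-05] 0.9977904186854077
```

View pics/scene0.png

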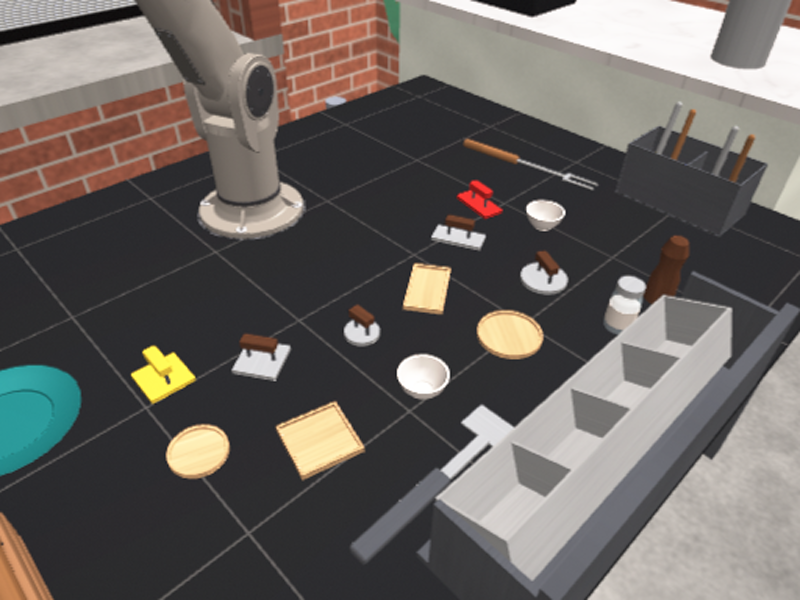

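View pics/side0.png

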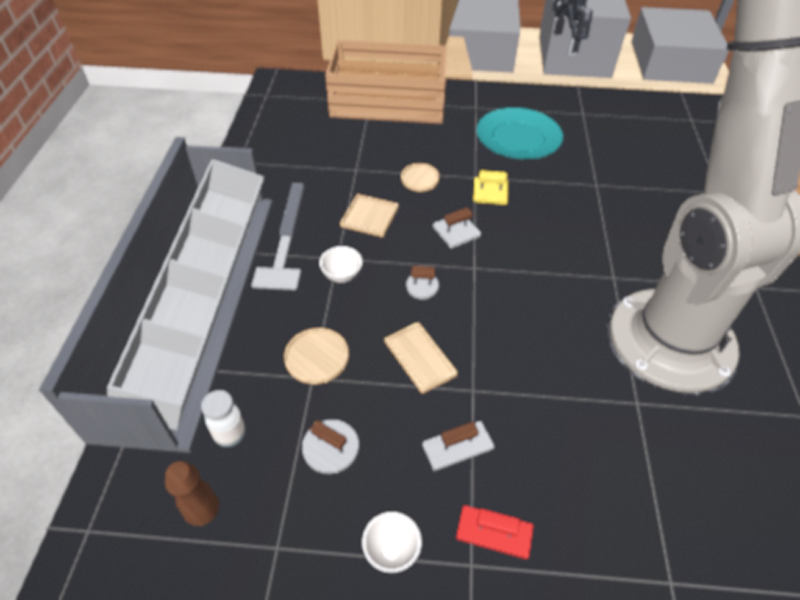

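Scene view: rests at (from the 800x600 picture) small round (198,451), square (320,440), oblong (427,288) and big round (510,333). The steel presses are square (262,357), small round (362,326), oblong (459,233) and big round (545,273); the yellow (163,374) and red (480,198) ones are decoys. Next I fit the poses from the outlines in both cameras.

```bash
cat > fit.py <<'E'
from h import *
from scipy.optimize import minimize
def rect(a,b): return np.array([[a,b],[-a,b],[-a,-b],[a,-b]])/2
def disc(d): t=np.linspace(0,2*np.pi,48,endpoint=False); return np.c_[np.cos(t),np.sin(t)]*d/2
def prism(p,z0,z1): return np.r_[np.c_[p,np.full(len(p),z0)],np.c_[p,np.full(len(p),z1)]]
P=dict(big_round=disc(.092),small_round=disc(.064),square=rect(.076,.076),oblong=rect(.108,.05))
R=dict(big_round=disc(.116),small_round=disc(.088),square=rect(.1,.1),oblong=rect(.132,.074))
def parts(name,z0=0):
    k=name.rsplit("_",1)[0]
    if name.endswith("rest"): return [prism(R[k],0,.011)]
    L=.046 if k=="small_round" else .06
    a=[prism(P[k],z0,z0+.01),prism(rect(L,.022),z0+.034,z0+.052)]
    for s in(-1,1): a.append(prism(rect(.006,.006)+[s*L*.35,0],z0+.01,z0+.034))
    return a
S=4
def render(cam,m,ps,x):
    c,s=np.cos(x[2]),np.sin(x[2]); im=np.zeros((384*S,512*S),np.uint8)
    for p in ps:
        w=np.c_[p[:,0]*c-p[:,1]*s+x[0],p[:,0]*s+p[:,1]*c+x[1],p[:,2]]
        h=cv2.convexHull((((proj(cam,w,m)+.5)*S-.5)*16).astype(np.float32)).round().astype(np.int32)
        cv2.fillConvexPoly(im,h,1,shift=4)
    return im>0
def fit(name,guess,obs,yaws,z0=0,cyc=False):
    """obs: list of (cam,model,mask)"""
    ps=parts(name,z0); big=[]
    for c,m,k in obs: big.append(cv2.resize(k.astype(np.float32),(512*S,384*S),interpolation=cv2.INTER_LINEAR)>.5)
    def cost(x):
        x=[x[0]/100,x[1]/100,x[2]/5]; t=0
        for (c,m,_),b in zip(obs,big):
            r=render(c,m,ps,x); t+=1-(r&b).sum()/(r|b).sum()
        return t/len(obs)
    best=None
    for y in yaws:
        x0=np.array([guess[0]*100,guess[1]*100,y*5])
        q=minimize(cost,x0,method="Nelder-Mead",options=dict(initial_simplex=x0+np.r_[np.zeros((1,3)),np.eye(3)],xatol=.01,fatol=1e-4,maxiter=120))
        if best is None or q.fun<best.fun: best=q
    return best.x/[100,100,5],1-best.fun
G=dict(big_round_press=(.612,.278),small_round_press=(.497,-.09),square_press=(.41,-.258),oblong_press=(.4,.258),
 big_round_rest=(.672,.104),small_round_rest=(.513,-.434),square_rest=(.623,-.28),oblong_rest=(.479,.085))
def masks(name,cams,models,g,z=.01):
    o=[]
    for c in cams:
        t=proj(c,[*g,z],models[c])[0]
        rs=[r for r in bot.outline_of(c,name) if np.linalg.norm(np.array(r["position"])-t)<22]
        if rs: o.append((c,models[c],np.array(rs[0]["pixels"])))
    return o
E
cat > run.py <<'E'
from fit import *
M={c:bot.camera_model(c) for c in("scene","side")}
for c in M: bot.read_camera(c)
for n,g in G.items():
    o=masks(n,M,M,g)
    ys=[0] if n in("big_round_rest","small_round_rest") else np.arange(0,np.pi/2 if n=="square_rest" else np.pi,np.pi/6)
    x,s=fit(n,g,o,ys); e=[fit(n,x,[k],[x[2]])[0] for k in o]
    print(n,[k[0] for k in o],x.round(4),"IoU",round(s,3),"single:",[v.round(3).tolist() for v in e],flush=True)
E
time python3 run.py
```

```text
big_round_press ['scene', 'side'] [ 0.6154  0.2792 -0.5197] IoU 0.895 single: [[0.613, 0.276, -0.669], [0.617, 0.28, 0.359]]
small_round_press ['scene', 'side'] [ 0.4852 -0.0914 -0.0933] IoU 0.879 single: [[0.484, -0.092, -0.109], [0.486, -0.089, 0.022]]
square_press ['scene', 'side'] [ 0.4196 -0.2602  0.574 ] IoU 0.927 single: [[0.419, -0.261, 0.587], [0.42, -0.258, 0.559]]
oblong_press ['scene', 'side'] [0.4044 0.26   3.6092] IoU 0.886 single: [[0.402, 0.256, 3.628], [0.405, 0.261, 3.616]]
big_round_rest ['scene', 'side'] [0.6693 0.0992 0.1856] IoU 0.934 single: [[0.667, 0.097, 0.062], [0.67, 0.102, 0.244]]
small_round_rest ['scene', 'side'] [ 0.5127 -0.4345  0.016 ] IoU 0.934 single: [[0.511, -0.435, 0.091], [0.514, -0.433, 0.02]]
square_rest ['scene', 'side'] [ 0.6164 -0.2905  1.3232] IoU 0.936 single: [[0.616, -0.29, 1.327], [0.617, -0.288, 1.334]]
oblong_rest ['scene', 'side'] [0.4777 0.0861 2.2026] IoU 0.925 single: [[0.478, 0.084, 2.201], [0.478, 0.089, 2.206]]
real	0m38.733s
user	0m35.826s
sys	0m0.227s
```

{"api": "drive_tool", "payload": {
  "commands": [
    {"hand":1,"translation":[217,384,-17],"angular":[0,0,0.27]},
    {"hand":1,"translation":[217,384,-17],"angular":[0,0,0.27]},
    {"hand":1,"translation":[217,384,-17],"angular":[0,0,0.27]},
    {"hand":1,"translation":[217,384,-17],"angular":[0,0,0.27]},
    {"hand":1,"translation":[217,384,-17],"angular":[0,0,0.27]},
    {"hand":1,"translation":[217,384,-17],"angular":[0,0,0.27]},
    {"hand":1,"translation":[217,384,-17],"angular":[0,0,0.27]},
    {"hand":1,"translation":[217,384,-17],"angular":[0,0,0.27]},
    {"hand":1,"translation":[217,384,-17],"angular":[0,0,0.27]},
    {"hand":1,"translation":[217,384,-17],"angular":[0,0,0.27]}
  ],
  "force": 60
}}

```text
t: 3.15
eef_pos: [0.4181, -0.2617, 0.1995]
tool_rot: [0.0, 0.96, 0.282, -0.0]
contact_force: [-0.0, -0.3, 0.5]
gripper_width: 1.001
grasp_force: 0.0
```

```bash
cat > look.py <<'E'
import sys; from fit import *
n=sys.argv[1]; g=np.array([float(v) for v in sys.argv[2:5]]); 
o=bot.get_obs(); m=bot.camera_model("wrist"); im=bot.read_camera("wrist")
q=o["tool_rot"]; psi=2*np.arctan2(q[2],q[1])
print("t",round(o["t"],2),"tcp",np.round(o["eef_pos"],4),"psi",round(psi,3),"tilt",np.round([q[0],q[3]],4),"q",np.round(o["q"],2))
k=masks(n,["wrist"],{"wrist":m},g[:2]); im=np.ascontiguousarray(im[:,:,::-1])
if k:
    x,s=fit(n,g,k,[g[2]]); print(n,"fit",x.round(4),"IoU",round(s,3))
    r=render("wrist",m,parts(n),x)[::S,::S].astype(np.uint8)
    cs,_=cv2.findContours(r,cv2.RETR_EXTERNAL,cv2.CHAIN_APPROX_NONE); cv2.drawContours(im,cs,-1,(0,255,0),1)
else: print("no mask")
if len(sys.argv)>5: cv2.imwrite(sys.argv[5],im)
E
python3 look.py square_press .4196 -.2602 .574 pics/w1.png
```

```text
t 3.15 tcp [ 0.4181 -0.2617  0.1995] psi 0.571 tilt [ 0.0002 -0.0002] q [ 0.65  0.21 -0.25  1.99  0.06  0.95 -0.63]
square_press fit [ 0.4192 -0.2573  0.578 ] IoU 0.967
```

View pics/w1.png

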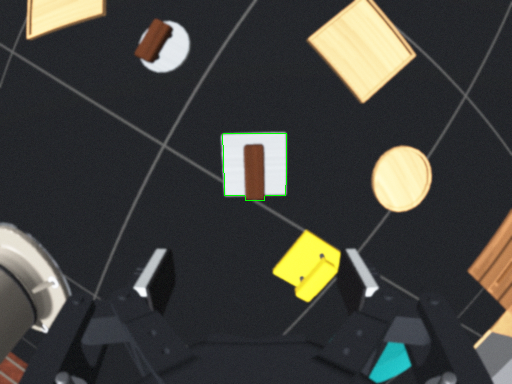

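The wrist view shows the square press at (254,165) with the fitted outline matching, and the yellow decoy to its lower right at (305,265). Now I descend and grip.

{"api": "drive_tool", "payload": {
  "commands": [
    {"hand":1,"translation":[1,3,-60],"angular":[0,0,0]},
    {"hand":1,"translation":[1,3,-120],"angular":[0,0,0]},
    {"hand":1,"translation":[1,3,-161],"angular":[0,0,0]},
    {"hand":1,"translation":[1,3,-161],"angular":[0,0,0]},
    {"hand":0,"translation":[1,3,-161],"angular":[0,0,0]},
    {"hand":0,"translation":[1,3,-161],"angular":[0,0,0]},
    {"hand":0,"translation":[1,3,-161],"angular":[0,0,0]},
    {"hand":0,"translation":[1,3,-161],"angular":[0,0,0]},
    {"hand":0,"translation":[1,3,-161],"angular":[0,0,0]},
    {"hand":0,"translation":[1,3,-161],"angular":[0,0,0]}
  ],
  "force": 60
}}

```text
t: 4.5
eef_pos: [0.4199, -0.2571, 0.0386]
tool_rot: [0.0, 0.959, 0.283, 0.0]
contact_force: [-0.3, 0.6, -0.6]
gripper_width: 0.003
grasp_force: 0.0
```

```bash
python3 -c "
from h import *
o=bot.get_obs();print(o['q'].round(2),o['eef_pos'],o['contact_force'])"
```

```text
[ 0.6   0.45 -0.21  2.11  0.17  0.59 -0.73] [ 0.4199377  -0.25709537  0.03855245] [-0.29853078  0.61052977 -0.59537463]
```

The fingers shut on nothing, so I look again.

```bash
python3 look.py square_press .4195 -.2580 .574 pics/w2.png; python3 - <<'E'
from h import *
im=bot.read_camera("side"); c=proj("side",[.42,-.258,.04])[0].astype(int); print(c)
cr=im[c[1]-50:c[1]+50,c[0]-65:c[0]+65,::-1]; b=cv2.resize(cr,(520,400),interpolation=cv2.INTER_CUBIC)
im=bot.read_camera("scene"); c=proj("scene",[.42,-.258,.04])[0].astype(int)
cr=im[c[1]-50:c[1]+50,c[0]-35:c[0]+35,::-1]; a=cv2.resize(cr,(280,400),interpolation=cv2.INTER_CUBIC)
cv2.imwrite("pics/s2.png",np.hstack([b,a]))
E
```

```text
t 4.5 tcp [ 0.4199 -0.2571  0.0386] psi 0.574 tilt [0. 0.] q [ 0.6   0.45 -0.21  2.11  0.17  0.59 -0.73]
square_press fit [ 0.4189 -0.2576  0.5975] IoU 0.788
[292 139]
```

View pics/w2.png

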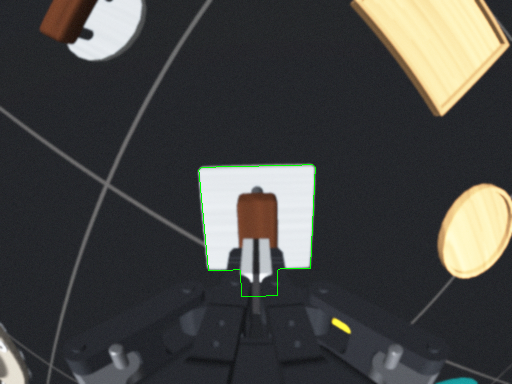

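View pics/s2.png

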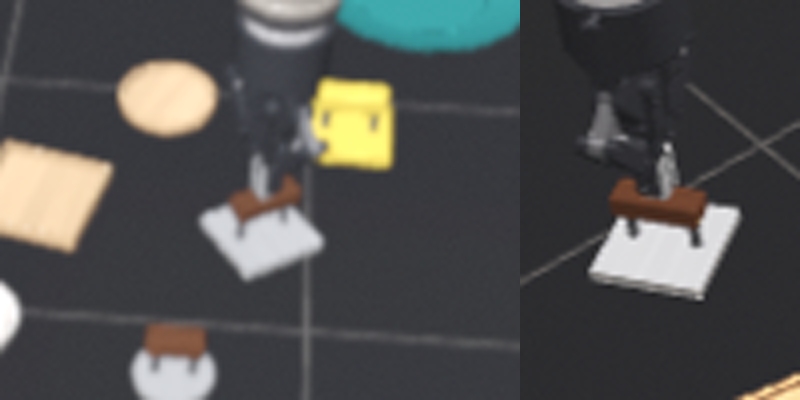

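```bash
python3 - <<'E'
from h import *
for c in("wrist","scene","side"):
    cc=proj(c,[.42,-.258,.04])[0].astype(int)
    for z in(.024,.034,.052,.07):
        p=proj(c,[.4199,-.2571,z])[0]
        print(c,z,p.round(1),"crop",((p-[cc[0]-(65 if c=='side' else 35),cc[1]-50])*4+[0 if c=='side' else 520,0]).round())
E
```

```text
wrist 0.024 [257.8 229.7] crop [655. 155.]
wrist 0.034 [257.9 236.7] crop [655. 183.]
wrist 0.052 [258.1 251.1] crop [656. 240.]
wrist 0.07 [258.3 268.6] crop [657. 310.]
scene 0.024 [167.2 224.1] crop [665. 220.]
scene 0.034 [166.7 221.4] crop [663. 210.]
scene 0.052 [165.8 216.5] crop [659. 190.]
scene 0.07 [164.8 211.5] crop [655. 170.]
side 0.024 [292.3 142.8] crop [261. 215.]
side 0.034 [292.6 140.6] crop [262. 206.]
side 0.052 [293.  136.6] crop [264. 190.]
side 0.07 [293.5 132.5] crop [266. 174.]
```

```bash
python3 - <<'E'
from h import *
m=bot.camera_model("wrist"); V=np.array(m["view"]); o=bot.get_obs(); psi=.574
R=np.array([[np.cos(psi),np.sin(psi),0],[np.sin(psi),-np.cos(psi),0],[0,0,-1]])
p=np.array(o["eef_pos"]); print("cam in tool",(R.T@(-V[:3,:3].T@V[:3,3]-p)).round(4),"cam axis in tool",(R.T@(-V[2,:3])).round(3))
im=cv2.imread("pics/w2.png"); a=im[180:330,170:345]; a=cv2.resize(a,None,fx=4,fy=4,interpolation=cv2.INTER_CUBIC)
for z,c in((.014,(0,0,255)),(0,(0,255,255)),(-.0134,(255,255,0)),(-.03,(255,0,255))):
    for x in(-.011,.011):
        q=proj("wrist",p+R@[x,0,z],m)[0]; print(z,x,q.round(0)); cv2.circle(a,tuple(((q-[170,180])*4).astype(int)),5,c,-1)
b=cv2.imread("pics/w1.png")
# open pads: hover geometry is rigid to tool
for z in(.001,-.012,-.027,-.04):
    print("open",z,[proj("wrist",p+R@[x,y,z],m)[0].round(0).tolist() for x in(-.011,.011) for y in(-.0425,.0425)])
cv2.imwrite("pics/w2z.png",a[:600,:700])
E
```

```text
cam in tool [ 0.0796 -0.0011 -0.157 ] cam axis in tool [-0.313 -0.001  0.95 ]
0.014 -0.011 [258. 245.]
0.014 0.011 [258. 214.]
0 -0.011 [258. 256.]
0 0.011 [258. 223.]
-0.0134 -0.011 [258. 268.]
-0.0134 0.011 [258. 233.]
-0.03 -0.011 [258. 285.]
-0.03 0.011 [258. 248.]
open 0.001 [[189.0, 254.0], [326.0, 254.0], [186.0, 222.0], [330.0, 222.0]]
open -0.012 [[185.0, 265.0], [331.0, 265.0], [181.0, 231.0], [335.0, 231.0]]
open -0.027 [[179.0, 280.0], [337.0, 279.0], [174.0, 244.0], [342.0, 243.0]]
open -0.04 [[173.0, 294.0], [343.0, 293.0], [167.0, 256.0], [349.0, 256.0]]
```

View pics/w2z.png

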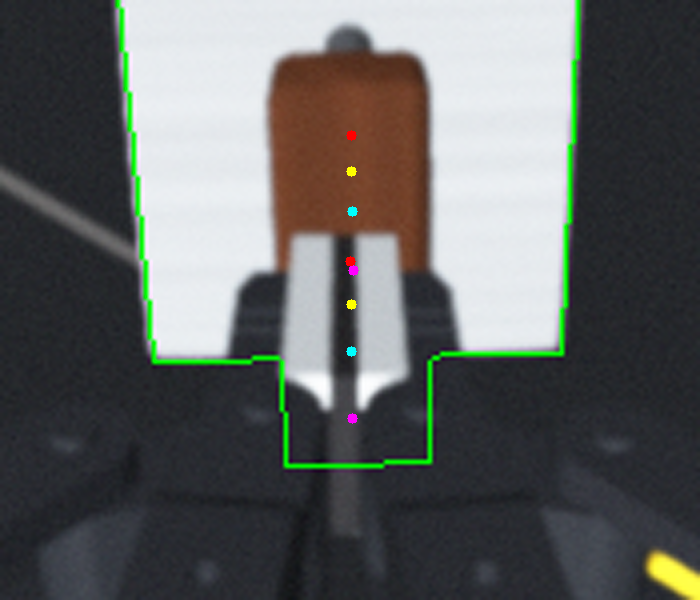

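The close-up shows the pads ending just above the bar's top, and the pads seen open in the hover picture fit this too. The real fingertips stand about 32 mm farther back than the stated tool frame has them, so I open and go about 30 mm lower.

{"api": "drive_tool", "payload": {
  "commands": [
    {"hand":1,"translation":[0,0,5],"angular":[0,0,0]},
    {"hand":1,"translation":[0,0,5],"angular":[0,0,0]},
    {"hand":1,"translation":[0,0,5],"angular":[0,0,0]},
    {"hand":1,"translation":[0,0,5],"angular":[0,0,0]},
    {"hand":1,"translation":[0,0,-10],"angular":[0,0,0]},
    {"hand":1,"translation":[0,0,-20],"angular":[0,0,0]},
    {"hand":1,"translation":[0,0,-30],"angular":[0,0,0]},
    {"hand":0,"translation":[0,0,-30],"angular":[0,0,0]},
    {"hand":0,"translation":[0,0,-30],"angular":[0,0,0]},
    {"hand":0,"translation":[0,0,-30],"angular":[0,0,0]},
    {"hand":0,"translation":[0,0,-30],"angular":[0,0,0]},
    {"hand":0,"translation":[0,0,-30],"angular":[0,0,0]}
  ],
  "force": 60
}}

```text
t: 6.2
eef_pos: [0.4205, -0.2574, 0.0091]
tool_rot: [0.001, 0.959, 0.283, 0.0]
contact_force: [-0.1, 0.1, 6.2]
gripper_width: 0.247
grasp_force: 59.6
```

{"api": "drive_tool", "payload": {
  "commands": [
    {"hand":0,"translation":[0,0,30],"angular":[0,0,0]},
    {"hand":0,"translation":[0,0,85],"angular":[0,0,0]},
    {"hand":0,"translation":[50,-10,110],"angular":[0,0,0.15]},
    {"hand":0,"translation":[100,-20,110],"angular":[0,0,0.32]},
    {"hand":0,"translation":[150,-25,110],"angular":[0,0,0.5]},
    {"hand":0,"translation":[197,-33,110],"angular":[0,0,0.67]},
    {"hand":0,"translation":[197,-33,110],"angular":[0,0,0.749]},
    {"hand":0,"translation":[197,-33,110],"angular":[0,0,0.749]},
    {"hand":0,"translation":[197,-33,110],"angular":[0,0,0.749]}
  ]
}}

```text
t: 7.32
eef_pos: [0.6157, -0.2901, 0.1178]
tool_rot: [-0.001, 0.79, 0.613, -0.001]
contact_force: [0.0, -0.3, -4.2]
gripper_width: 0.244
grasp_force: 60.6
```

```bash
python3 look.py square_rest .6164 -.2905 1.3232 pics/w3.png
```

```text
t 7.33 tcp [ 0.6157 -0.2901  0.1178] psi 1.321 tilt [-0.0007 -0.0006] q [ 0.61  0.61 -0.39  1.6   0.26  0.98 -0.11]
no mask
```

View pics/w3.png

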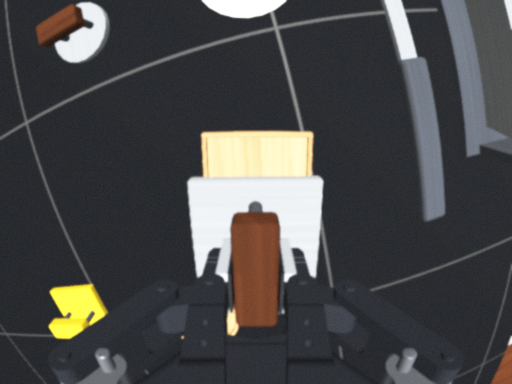

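The held plate (255,230) hangs level and square over the rest (rim edge at row 132, columns 202–312). Lowering it now.

{"api": "drive_tool", "payload": {
  "commands": [
    {"hand":0,"translation":[1,0,-50],"angular":[0,0,0]},
    {"hand":0,"translation":[1,0,-85],"angular":[0,0,0]},
    {"hand":0,"translation":[1,0,-97],"angular":[0,0,0]},
    {"hand":0,"translation":[1,0,-103],"angular":[0,0,0]},
    {"hand":0,"translation":[1,0,-104],"angular":[0,0,0]},
    {"hand":0,"translation":[1,0,-104],"angular":[0,0,0]}
  ]
}}

```text
t: 8.18
eef_pos: [0.6189, -0.2905, 0.0159]
tool_rot: [0.001, 0.789, 0.614, 0.001]
contact_force: [0.2, -0.2, -4.2]
gripper_width: 0.248
grasp_force: 60.5
```

{"api": "drive_tool", "payload": {
  "commands": [
    {"hand":0,"translation":[0,0,-2],"angular":[0,0,0]},
    {"hand":0,"translation":[0,0,-3],"angular":[0,0,0]},
    {"hand":0,"translation":[0,0,-3],"angular":[0,0,0]}
  ]
}}

```text
t: 8.55
eef_pos: [0.6186, -0.2905, 0.0132]
tool_rot: [0.001, 0.789, 0.614, 0.0]
contact_force: [-3.2, 0.6, 5.4]
gripper_width: 0.244
grasp_force: 61.9
```

```bash
python3 look.py square_press .6164 -.2905 1.3232 pics/w4.png;python3 - <<'E'
from h import *
L=[]
for c in("side","scene"):
    im=bot.read_camera(c); c=proj(c,[.6164,-.2905,.03])[0].astype(int)
    L.append(cv2.resize(im[c[1]-38:c[1]+37,c[0]-38:c[0]+37,::-1],(400,400),interpolation=cv2.INTER_CUBIC))
cv2.imwrite("pics/s4.png",np.hstack(L))
E
```

```text
t 8.55 tcp [ 0.6186 -0.2905  0.0132] psi 1.322 tilt [0.0008 0.0002] q [ 0.59  0.74 -0.35  1.65  0.32  0.81 -0.15]
square_press fit [ 0.6167 -0.2914  1.3359] IoU 0.806
```

View pics/s4.png

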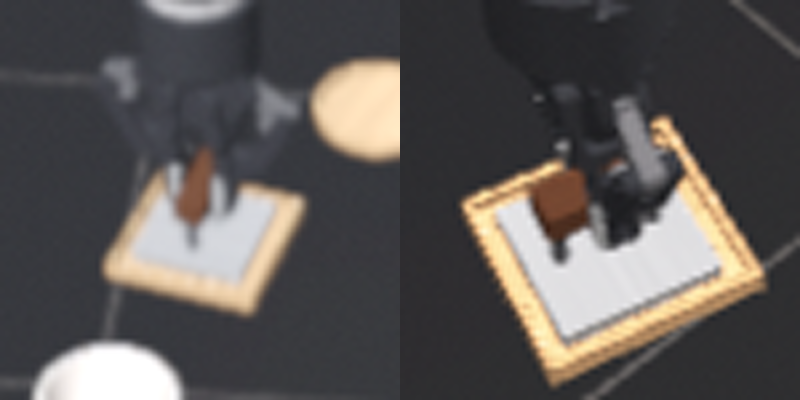

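The press sits flat inside the rim, with a gap all round in both views. Releasing it and moving on to the small round press.

{"api": "drive_tool", "payload": {
  "commands": [
    {"hand":1,"translation":[0,0,0],"angular":[0,0,0]},
    {"hand":1,"translation":[0,0,0],"angular":[0,0,0]},
    {"hand":1,"translation":[0,0,0],"angular":[0,0,0]},
    {"hand":1,"translation":[0,0,50],"angular":[0,0,0]},
    {"hand":1,"translation":[0,0,110],"angular":[0,0,-0.18]},
    {"hand":1,"translation":[-30,50,160],"angular":[0,0,-0.36]},
    {"hand":1,"translation":[-60,100,187],"angular":[0,0,-0.54]},
    {"hand":1,"translation":[-100,150,187],"angular":[0,0,-0.72]},
    {"hand":1,"translation":[-133,200,187],"angular":[0,0,-0.9]},
    {"hand":1,"translation":[-133,200,187],"angular":[0,0,-1.08]},
    {"hand":1,"translation":[-133,200,187],"angular":[0,0,-1.26]},
    {"hand":1,"translation":[-133,200,187],"angular":[0,0,-1.41]}
  ]
}}

```text
t: 10.25
eef_pos: [0.4849, -0.0897, 0.1988]
tool_rot: [0.0, 0.999, -0.046, 0.0]
contact_force: [0.3, -1.4, 0.3]
gripper_width: 1.002
grasp_force: 0.0
```

{"api": "drive_tool", "payload": {
  "commands": [
    {"hand":1,"translation":[0,0,0],"angular":[0,0,0]},
    {"hand":1,"translation":[0,0,0],"angular":[0,0,0]}
  ]
}}

```text
t: 10.5
eef_pos: [0.485, -0.09, 0.1985]
tool_rot: [0.0, 0.999, -0.042, 0.0]
contact_force: [0.1, -0.4, 1.3]
gripper_width: 0.998
grasp_force: 0.0
```

```bash
python3 look.py small_round_press .485 -.0914 -.09 pics/w5.png
```

```text
t 10.5 tcp [ 0.485  -0.09    0.1985] psi -0.084 tilt [0. 0.] q [ 0.27  0.21 -0.24  1.99  0.06  0.95 -1.66]
small_round_press fit [ 0.4848 -0.0876  0.0073] IoU 0.964
```

View pics/w5.png

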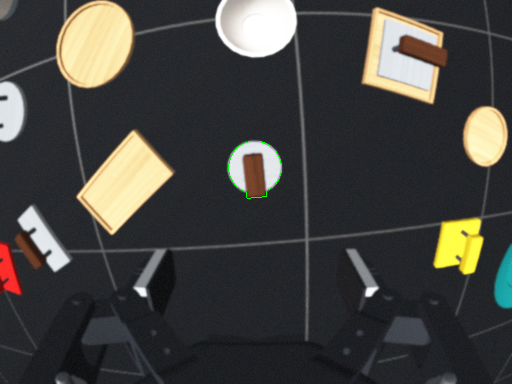

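Wrist view: the small round press is at (255,170), with its handle leaning about 0.09 rad from the tool axis, as the fit says. I descend and grip.

{"api": "drive_tool", "payload": {
  "commands": [
    {"hand":1,"translation":[0,2,-60],"angular":[0,0,0.09]},
    {"hand":1,"translation":[0,2,-120],"angular":[0,0,0.09]},
    {"hand":1,"translation":[0,2,-170],"angular":[0,0,0.09]},
    {"hand":1,"translation":[0,2,-189],"angular":[0,0,0.09]},
    {"hand":1,"translation":[0,2,-189],"angular":[0,0,0.09]},
    {"hand":0,"translation":[0,2,-189],"angular":[0,0,0.09]},
    {"hand":0,"translation":[0,2,-189],"angular":[0,0,0.09]},
    {"hand":0,"translation":[0,2,-189],"angular":[0,0,0.09]},
    {"hand":0,"translation":[0,2,-189],"angular":[0,0,0.09]},
    {"hand":0,"translation":[0,2,-189],"angular":[0,0,0.09]},
    {"hand":0,"translation":[0,2,-189],"angular":[0,0,0.09]}
  ],
  "force": 60
}}

```text
t: 11.98
eef_pos: [0.4855, -0.0883, 0.0103]
tool_rot: [0.0, 1.0, 0.001, 0.001]
contact_force: [-1.5, -0.1, 7.4]
gripper_width: 0.253
grasp_force: 58.8
```

{"api": "drive_tool", "payload": {
  "commands": [
    {"hand":0,"translation":[0,0,30],"angular":[0,0,0]},
    {"hand":0,"translation":[0,0,85],"angular":[0,0,0]},
    {"hand":0,"translation":[4,-55,110],"angular":[0,0,0]},
    {"hand":0,"translation":[9,-113,110],"angular":[0,0,0]},
    {"hand":0,"translation":[14,-172,110],"angular":[0,0,0]},
    {"hand":0,"translation":[19,-230,110],"angular":[0,0,0]},
    {"hand":0,"translation":[23,-288,110],"angular":[0,0,0]},
    {"hand":0,"translation":[28,-346,110],"angular":[0,0,0]},
    {"hand":0,"translation":[28,-346,110],"angular":[0,0,0]},
    {"hand":0,"translation":[28,-346,70],"angular":[0,0,0]},
    {"hand":0,"translation":[28,-346,30],"angular":[0,0,0]},
    {"hand":0,"translation":[28,-346,20],"angular":[0,0,0]}
  ]
}}

```text
t: 13.48
eef_pos: [0.5109, -0.4315, 0.0264]
tool_rot: [-0.002, 1.0, 0.002, -0.003]
contact_force: [-0.2, 0.0, -1.9]
gripper_width: 0.248
grasp_force: 59.8
```

```bash
cat > crop.py <<'E'
import sys; from h import *
x,y,f=float(sys.argv[1]),float(sys.argv[2]),sys.argv[3]; L=[]
for c in("side","scene"):
    im=bot.read_camera(c); c=proj(c,[x,y,.03])[0].astype(int)
    c=np.clip(c,[38,38],[512-38,384-38])
    L.append(cv2.resize(im[c[1]-38:c[1]+37,c[0]-38:c[0]+37,::-1],(400,400),interpolation=cv2.INTER_CUBIC))
cv2.imwrite(f,np.hstack(L)); o=bot.get_obs(); print(o["t"],o["eef_pos"].round(4),o["contact_force"].round(1),o["q"].round(2))
E
python3 crop.py .5127 -.4345 pics/s6.png
```

```text
13.575 [ 0.5124 -0.433   0.0286] [ 0.6  0.7 -2.1] [ 0.7   0.68 -0.13  1.69  0.11  0.78 -1.05]
```

View pics/s6.png

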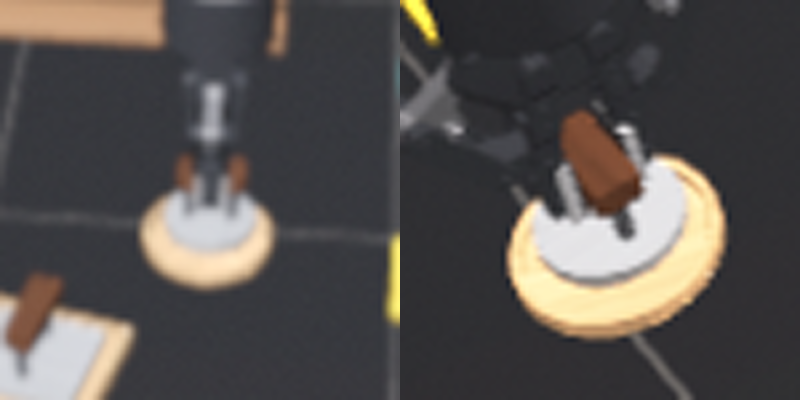

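The disc (side crop: centre column 209, rest 207; scene crop: 610, rest 617) hangs centred over its rest. Lowering and releasing.

{"api": "drive_tool", "payload": {
  "commands": [
    {"hand":0,"translation":[0,-1,-10],"angular":[0,0,0]},
    {"hand":0,"translation":[0,-1,-14],"angular":[0,0,0]},
    {"hand":0,"translation":[0,-1,-16],"angular":[0,0,0]},
    {"hand":0,"translation":[0,-1,-16],"angular":[0,0,0]},
    {"hand":0,"translation":[0,-1,-16],"angular":[0,0,0]}
  ]
}}

```text
t: 14.2
eef_pos: [0.5131, -0.4354, 0.0144]
tool_rot: [0.0, 1.0, 0.001, 0.0]
contact_force: [-1.6, 0.9, 5.1]
gripper_width: 0.244
grasp_force: 61.0
```

{"api": "drive_tool", "payload": {
  "commands": [
    {"hand":1,"translation":[0,0,0],"angular":[0,0,0]},
    {"hand":1,"translation":[0,0,0],"angular":[0,0,0]},
    {"hand":1,"translation":[0,0,0],"angular":[0,0,0]},
    {"hand":1,"translation":[0,0,50],"angular":[0,0,0]},
    {"hand":1,"translation":[0,0,110],"angular":[0,0,0]},
    {"hand":1,"translation":[0,40,155],"angular":[0,0,0]},
    {"hand":1,"translation":[0,95,180],"angular":[0,0,0.1]},
    {"hand":1,"translation":[0,155,185],"angular":[0,0,0.2]},
    {"hand":1,"translation":[0,215,185],"angular":[0,0,0.3]},
    {"hand":1,"translation":[0,275,185],"angular":[0,0,0.4]},
    {"hand":1,"translation":[0,335,185],"angular":[0,0,0.46]},
    {"hand":1,"translation":[0,395,185],"angular":[0,0,0.46]}
  ]
}}

```text
t: 15.7
eef_pos: [0.5128, -0.0383, 0.1988]
tool_rot: [0.0, 0.973, 0.23, 0.0]
contact_force: [0.3, 0.5, 0.6]
gripper_width: 1.0
grasp_force: 0.0
```

{"api": "drive_tool", "payload": {
  "commands": [
    {"hand":1,"translation":[-10,60,0],"angular":[0,0,0]},
    {"hand":1,"translation":[-30,120,0],"angular":[0,0,0]},
    {"hand":1,"translation":[-55,175,0],"angular":[0,0,0]},
    {"hand":1,"translation":[-80,230,0],"angular":[0,0,0]},
    {"hand":1,"translation":[-109,280,0],"angular":[0,0,0]},
    {"hand":1,"translation":[-109,300,0],"angular":[0,0,0]},
    {"hand":1,"translation":[-109,300,0],"angular":[0,0,0]},
    {"hand":1,"translation":[-109,300,0],"angular":[0,0,0]},
    {"hand":1,"translation":[-109,300,0],"angular":[0,0,0]}
  ]
}}

```text
t: 16.82
eef_pos: [0.4044, 0.2585, 0.1984]
tool_rot: [0.0, 0.974, 0.228, -0.0]
contact_force: [0.8, 0.5, -0.2]
gripper_width: 0.997
grasp_force: 0.0
```

```bash
python3 look.py oblong_press .4044 .26 .4675 pics/w7.png; python3 - <<'E'
from fit import *
m=bot.camera_model("wrist")
for n,g,y in(("oblong_rest",(.4777,.0861),2.2026),("oblong_press",(.404,.26),.4675),("big_round_press",(.6154,.2792),-.52),("big_round_rest",(.6693,.0992),0)):
    k=masks(n,["wrist"],{"wrist":m},g)
    if k: print(n,fit(n,g,k,[y]))
E
```

```text
t 16.82 tcp [0.4044 0.2585 0.1984] psi 0.46 tilt [ 0.0003 -0.0001] q [-0.17  0.23 -0.6   2.    0.16  0.96 -1.96]
oblong_press fit [0.4036 0.2615 0.4579] IoU 0.966
oblong_rest (array([0.47816648, 0.08814972, 2.20082408]), np.float64(0.9671602476521054))
oblong_press (array([0.40331406, 0.26174895, 0.45962965]), np.float64(0.9679009437930048))
big_round_press (array([ 0.61513645,  0.28223708, -0.44822558]), np.float64(0.9823444687078939))
big_round_rest (array([0.6689345 , 0.10379146, 0.11770896]), np.float64(0.9806898424769147))
```

View pics/w7.png

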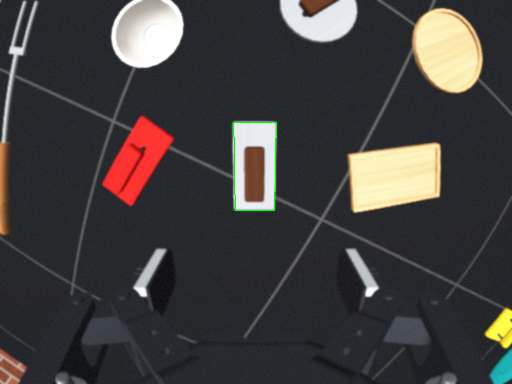

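Wrist view: the oblong press is at (255,166), aligned with the tool; the red decoy at (138,160) is clear of the fingers. I descend and grip.

{"api": "drive_tool", "payload": {
  "commands": [
    {"hand":1,"translation":[-1,2.5,-60],"angular":[0,0,0]},
    {"hand":1,"translation":[-1,2.5,-120],"angular":[0,0,0]},
    {"hand":1,"translation":[-1,2.5,-170],"angular":[0,0,0]},
    {"hand":1,"translation":[-1,2.5,-189],"angular":[0,0,0]},
    {"hand":1,"translation":[-1,2.5,-189],"angular":[0,0,0]},
    {"hand":0,"translation":[-1,2.5,-189],"angular":[0,0,0]},
    {"hand":0,"translation":[-1,2.5,-189],"angular":[0,0,0]},
    {"hand":0,"translation":[-1,2.5,-189],"angular":[0,0,0]},
    {"hand":0,"translation":[-1,2.5,-189],"angular":[0,0,0]},
    {"hand":0,"translation":[-1,2.5,-189],"angular":[0,0,0]},
    {"hand":0,"translation":[-1,2.5,-189],"angular":[0,0,0]}
  ],
  "force": 60
}}

```text
t: 18.5
eef_pos: [0.4035, 0.2623, 0.0102]
tool_rot: [0.0, 0.973, 0.229, 0.001]
contact_force: [-0.5, -2.2, 7.3]
gripper_width: 0.247
grasp_force: 58.4
```

{"api": "drive_tool", "payload": {
  "commands": [
    {"hand":0,"translation":[0,0,30],"angular":[0,0,0]},
    {"hand":0,"translation":[0,0,85],"angular":[0,0,0]},
    {"hand":0,"translation":[15,-35,110],"angular":[0,0,0.18]},
    {"hand":0,"translation":[30,-70,110],"angular":[0,0,0.36]},
    {"hand":0,"translation":[45,-105,110],"angular":[0,0,0.54]},
    {"hand":0,"translation":[60,-140,110],"angular":[0,0,0.72]},
    {"hand":0,"translation":[74.5,-173.5,110],"angular":[0,0,0.9]},
    {"hand":0,"translation":[74.5,-173.5,110],"angular":[0,0,1.08]},
    {"hand":0,"translation":[74.5,-173.5,110],"angular":[0,0,1.26]},
    {"hand":0,"translation":[74.5,-173.5,110],"angular":[0,0,1.44]},
    {"hand":0,"translation":[74.5,-173.5,110],"angular":[0,0,1.62]},
    {"hand":0,"translation":[74.5,-173.5,110],"angular":[0,0,1.742]}
  ]
}}

```text
t: 20.0
eef_pos: [0.4767, 0.0884, 0.1191]
tool_rot: [-0.0, 0.449, 0.893, -0.0]
contact_force: [0.2, -0.6, -3.7]
gripper_width: 0.247
grasp_force: 60.1
```

{"api": "drive_tool", "payload": {
  "commands": [
    {"hand":0,"translation":[0,0,0],"angular":[0,0,0]},
    {"hand":0,"translation":[0,0,0],"angular":[0,0,0]},
    {"hand":0,"translation":[0,0,-50],"angular":[0,0,0]},
    {"hand":0,"translation":[0,0,-80],"angular":[0,0,0]},
    {"hand":0,"translation":[0,0,-90],"angular":[0,0,0]},
    {"hand":0,"translation":[0,0,-90],"angular":[0,0,0]}
  ]
}}

```text
t: 20.75
eef_pos: [0.4775, 0.0892, 0.0296]
tool_rot: [-0.0, 0.452, 0.892, -0.0]
contact_force: [-0.2, 0.4, -2.1]
gripper_width: 0.244
grasp_force: 60.0
```

```bash
python3 crop.py .478 .0875 pics/s8.png
```

```text
20.85 [0.4784 0.0893 0.0306] [-0.9 -0.4 -3.3] [ 0.32  0.58 -0.79  2.1   0.63  0.71 -0.25]
```

View pics/s8.png

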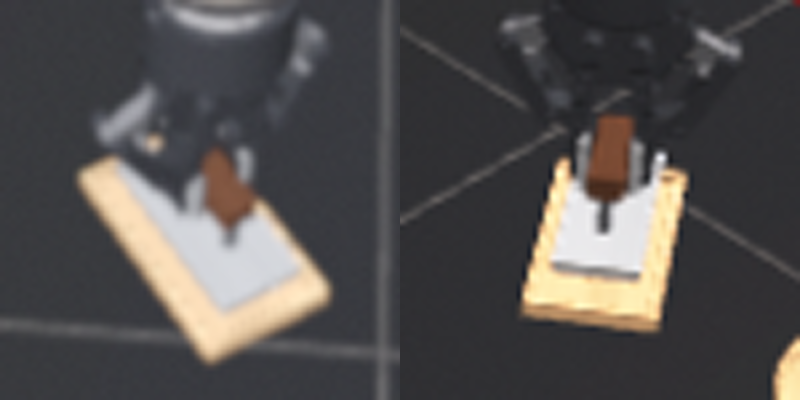

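Held square with the rest and about 16 mm above it in both crops. Lowering.

{"api": "drive_tool", "payload": {
  "commands": [
    {"hand":0,"translation":[0,-1,-10],"angular":[0,0,0]},
    {"hand":0,"translation":[0,-1,-14],"angular":[0,0,0]},
    {"hand":0,"translation":[0,-1,-16],"angular":[0,0,0]},
    {"hand":0,"translation":[0,-1,-17],"angular":[0,0,0]},
    {"hand":0,"translation":[0,-1,-17],"angular":[0,0,0]}
  ]
}}

```text
t: 21.48
eef_pos: [0.4774, 0.0875, 0.0142]
tool_rot: [0.001, 0.452, 0.892, -0.001]
contact_force: [-8.0, -4.0, 22.0]
gripper_width: 0.246
grasp_force: 63.7
```

{"api": "drive_tool", "payload": {
  "commands": [
    {"hand":1,"translation":[0,0,0],"angular":[0,0,0]},
    {"hand":1,"translation":[0,0,0],"angular":[0,0,0]},
    {"hand":1,"translation":[0,0,0],"angular":[0,0,0]},
    {"hand":1,"translation":[0,0,50],"angular":[0,0,0]},
    {"hand":1,"translation":[0,0,110],"angular":[0,0,0]},
    {"hand":1,"translation":[25,35,155],"angular":[0,0,0.12]},
    {"hand":1,"translation":[55,80,185],"angular":[0,0,0.24]},
    {"hand":1,"translation":[85,125,185],"angular":[0,0,0.36]},
    {"hand":1,"translation":[120,170,185],"angular":[0,0,0.465]},
    {"hand":1,"translation":[138,193.5,185],"angular":[0,0,0.465]},
    {"hand":1,"translation":[138,193.5,185],"angular":[0,0,0.465]},
    {"hand":1,"translation":[138,193.5,185],"angular":[0,0,0.465]}
  ]
}}

```text
t: 22.98
eef_pos: [0.615, 0.2807, 0.197]
tool_rot: [-0.0, 0.234, 0.972, -0.001]
contact_force: [0.3, 0.1, -0.5]
gripper_width: 1.001
grasp_force: 0.0
```

```bash
python3 look.py big_round_press .6153 .281 -.48 pics/w9.png
```

```text
t 22.98 tcp [0.615  0.2807 0.197 ] psi 2.67 tilt [-0.0003 -0.0006] q [ 0.1   0.68 -0.96  1.52  0.58  1.24  0.15]
big_round_press fit [ 0.614   0.2815 -0.3642] IoU 0.974
```

View pics/w9.png

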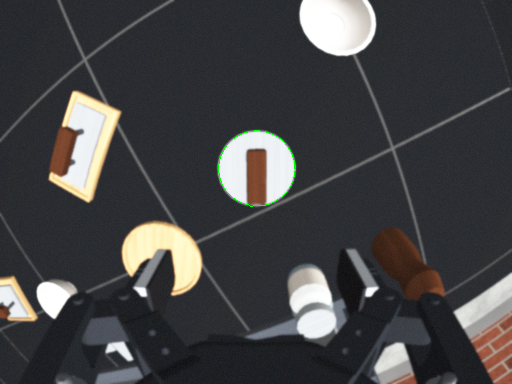

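Wrist view: the big round press is at (257,168), its handle upright in the picture and so aligned with the tool; the shaker at (312,300) and mill at (408,262) are over 100 mm off. I grip it and carry it over.

{"api": "drive_tool", "payload": {
  "commands": [
    {"hand":1,"translation":[0,0.5,-60],"angular":[0,0,0]},
    {"hand":1,"translation":[0,0.5,-120],"angular":[0,0,0]},
    {"hand":1,"translation":[0,0.5,-170],"angular":[0,0,0]},
    {"hand":1,"translation":[0,0.5,-188],"angular":[0,0,0]},
    {"hand":1,"translation":[0,0.5,-188],"angular":[0,0,0]},
    {"hand":0,"translation":[0,0.5,-188],"angular":[0,0,0]},
    {"hand":0,"translation":[0,0.5,-188],"angular":[0,0,0]},
    {"hand":0,"translation":[0,0.5,-188],"angular":[0,0,0]},
    {"hand":0,"translation":[0,0.5,-188],"angular":[0,0,0]},
    {"hand":0,"translation":[0,0.5,-188],"angular":[0,0,0]},
    {"hand":0,"translation":[0,0.5,-188],"angular":[0,0,0]}
  ],
  "force": 60
}}

```text
t: 24.45
eef_pos: [0.6159, 0.282, 0.0105]
tool_rot: [0.001, 0.234, 0.972, 0.0]
contact_force: [-1.2, -1.2, 6.4]
gripper_width: 0.246
grasp_force: 60.6
```

{"api": "drive_tool", "payload": {
  "commands": [
    {"hand":0,"translation":[0,0,30],"angular":[0,0,0]},
    {"hand":0,"translation":[0,0,85],"angular":[0,0,0]},
    {"hand":0,"translation":[15,-50,100],"angular":[0,0,0]},
    {"hand":0,"translation":[30,-100,100],"angular":[0,0,0]},
    {"hand":0,"translation":[45,-150,100],"angular":[0,0,0]},
    {"hand":0,"translation":[54,-179,100],"angular":[0,0,0]},
    {"hand":0,"translation":[54,-179,100],"angular":[0,0,0]},
    {"hand":0,"translation":[54,-179,60],"angular":[0,0,0]},
    {"hand":0,"translation":[54,-179,30],"angular":[0,0,0]},
    {"hand":0,"translation":[54,-179,20],"angular":[0,0,0]},
    {"hand":0,"translation":[54,-179,20],"angular":[0,0,0]},
    {"hand":0,"translation":[54,-179,20],"angular":[0,0,0]}
  ]
}}

```text
t: 25.95
eef_pos: [0.6703, 0.1038, 0.031]
tool_rot: [0.001, 0.234, 0.972, 0.001]
contact_force: [1.6, -0.2, -5.5]
gripper_width: 0.243
grasp_force: 60.1
```

```bash
python3 crop.py .669 .1015 pics/s10.png
```

```text
26.05 [0.6703 0.1034 0.031 ] [ 0.2  0.1 -6. ] [ 0.31  0.85 -0.85  1.63  0.73  1.    0.32]
```

View pics/s10.png

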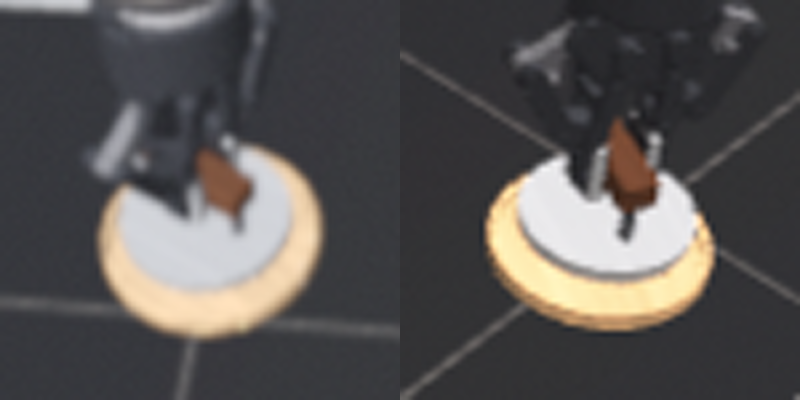

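The disc is over the rest, about 1–2 mm too far in +x and +y (side crop centre 205 against 210, scene crop 607 against 600). I correct that and lower.

{"api": "drive_tool", "payload": {
  "commands": [
    {"hand":0,"translation":[-1.5,-1.5,-10],"angular":[0,0,0]},
    {"hand":0,"translation":[-1.5,-1.5,-14],"angular":[0,0,0]},
    {"hand":0,"translation":[-1.5,-1.5,-16],"angular":[0,0,0]},
    {"hand":0,"translation":[-1.5,-1.5,-17],"angular":[0,0,0]},
    {"hand":0,"translation":[-1.5,-1.5,-17],"angular":[0,0,0]}
  ]
}}

```text
t: 26.68
eef_pos: [0.6675, 0.1007, 0.0145]
tool_rot: [-0.0, 0.234, 0.972, -0.001]
contact_force: [-8.1, -5.2, 13.9]
gripper_width: 0.241
grasp_force: 62.7
```

{"api": "drive_tool", "payload": {
  "commands": [
    {"hand":1,"translation":[0,0,0],"angular":[0,0,0]},
    {"hand":1,"translation":[0,0,0],"angular":[0,0,0]},
    {"hand":1,"translation":[0,0,0],"angular":[0,0,0]},
    {"hand":1,"translation":[0,0,50],"angular":[0,0,0]},
    {"hand":1,"translation":[0,0,110],"angular":[0,0,0]},
    {"hand":1,"translation":[-40,0,160],"angular":[0,0,0]},
    {"hand":1,"translation":[-90,-20,210],"angular":[0,0,0]},
    {"hand":1,"translation":[-120,-30,260],"angular":[0,0,0]},
    {"hand":1,"translation":[-120,-30,260],"angular":[0,0,0]},
    {"hand":1,"translation":[-120,-30,260],"angular":[0,0,0]}
  ]
}}

```text
t: 27.92
eef_pos: [0.5482, 0.071, 0.2728]
tool_rot: [0.001, 0.234, 0.972, -0.0]
contact_force: [0.4, -0.9, 0.3]
gripper_width: 1.003
grasp_force: 0.0
```

```bash
python3 - <<'E'
from fit import *
M={c:bot.camera_model(c) for c in("scene","side")}; I={}
for c in M: I[c]=bot.read_camera(c)
for k in("big_round","small_round","square","oblong"):
    g=G[k+"_rest"]; o=masks(k+"_press",M,M,g)
    ys=np.arange(0,np.pi,np.pi/6); x,s=fit(k+"_press",g,o,ys,z0=.004); print(k,[a[0] for a in o],x.round(4),round(s,3),"rest",g)
for c in M: cv2.imwrite(f"pics/{c}f.png",I[c][60:330,40:400,::-1].repeat(2,0).repeat(2,1))
E
```

```text
big_round ['scene', 'side'] [ 0.6669  0.0975 -0.2868] 0.921 rest (0.672, 0.104)
small_round ['scene', 'side'] [ 0.5129 -0.4372  3.158 ] 0.726 rest (0.513, -0.434)
square ['scene'] [ 0.6177 -0.2938  1.3456] 0.957 rest (0.623, -0.28)
oblong ['scene', 'side'] [0.4762 0.0862 2.2127] 0.907 rest (0.479, 0.085)
```

View pics/scenef.png

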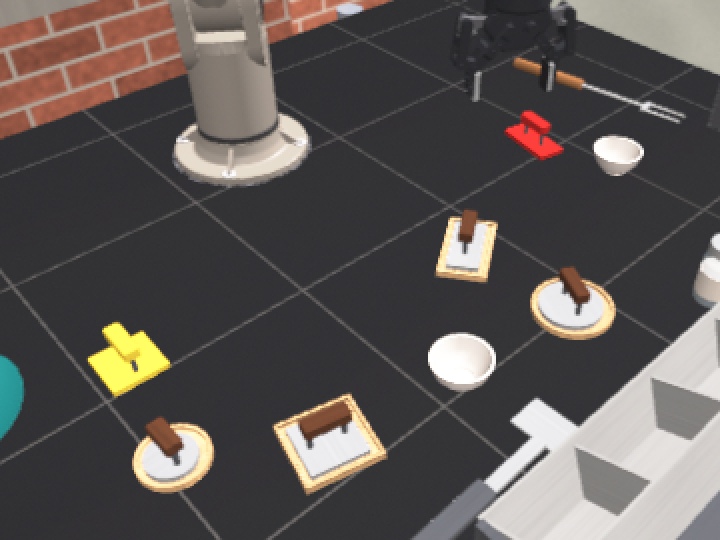

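View pics/sidef.png

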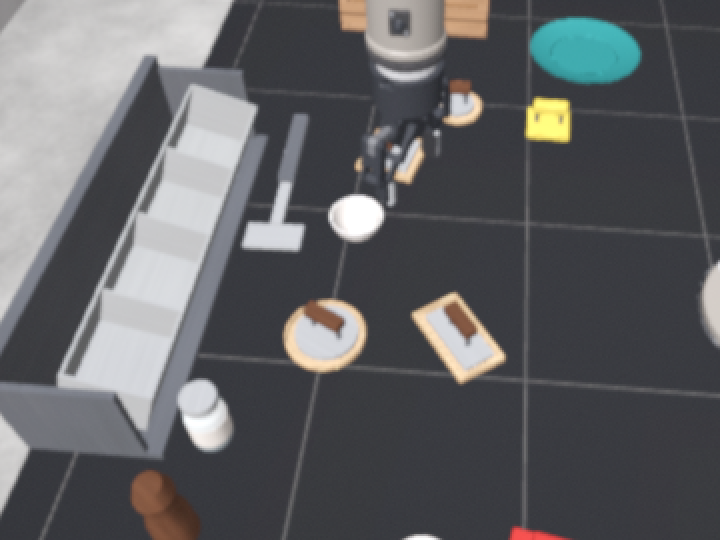

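Both pictures show all four presses flat inside their rims: scene crop (570,303), (468,250), (330,445) and (172,456). Their fits lie within 4 mm of the rests' centres, and the bowls and decoys have not moved.

```bash
python3 -c "
from station import bot
print(bot.hand_in())"
```

```text
the job is handed in; nothing more can be done
None
```

All four steel presses lie flat, handle up, in their own rests, the bowls and the red and yellow look-alikes were left alone, and the job is handed in at about 28 s of the 107 s allowed.

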